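# Drop a lift-off guard door back onto its sprung hinge pins

## Robot

A 6-joint arm with a two-finger parallel gripper is mounted at the origin on a cart in front of the work surface, level with it; the furniture and walls round the work are solid. World frame = base frame: x ahead of the robot, y to its left, z up, the work surface at z = 0. Lengths are in m, angles in rad, forces in N, time in s.
With the tool pointing down it reaches from about 0.375 to 0.975 m from the base axis. Payload 3.8 kg.
Tool frame: the origin (TCP) lies on the mounting face of the last link; the fingertips stand 166 mm ahead of it and the grasp point (between the pads) lies grip_depth ahead of it (grip_depth is the distance from the TCP to the grasp point, in m); z points along the fingers, y is the line along which they close (so a half turn about z gives the same grasp; the last joint's range is limited). The gripper opens to 88 mm and grips with 3 to 60 N. Pads are 18 mm wide; open, the fingers measure 123 mm over their backs; the gripper's body (75 mm by 187 mm) begins 45 mm behind the grasp point.
Start: joints at [1.219, 0.264, 1.604, -0, 1.274, -0.037], TCP at [0.209, 0.642, 0.405] pointing down, gripper open.
Joint ranges: [-2.63, 2.63], [-0.94, 2.18], [0.31, 2.57], [-1.31, 4.45], [0, 2.66], [-2.55, 2.55]. Speed limits (rad/s): [2.57, 2.57, 3.14, 3.14, 3.14, 3.14].

## Interface

Orientations are given as a unit quaternion [w, x, y, z].
In Python, from station import * gives the robot as it stands. The module is installed in compiled form; this text tells all that it offers.
- The arm moves only by the tool jog_arm, never from a script. Its argument "rows" is a list of rows, each a list of 7 numbers: the opening, from -1 (shut) to 1 (fully open), then the shift along the tool's x, y, z in cm, then the turn, a rotation vector about the tool's x, y, z in rad. In form: [[gripper, x, y, z, rx, ry, rz], ...]. A call has 1 to 12 rows; each row is the pose to reach, as a shift and turn from the pose commanded when the call began, along the tool's axes at that moment; what a row does not reach only later rows make up. A row lasts 1/8 s, in which the tool goes at most 62.5 mm and 10.7 degrees, less where a joint would pass 70% of its speed; a pose out of reach is approached as far as the arm can. A call with a gripper value outside its range is refused whole. The fingers move at their own pace and stop on an object; "squeeze" is the grip in N (left out, the last holds). Time passes only in rows, so rows that repeat a pose let the fingers close. It gives the time, the measured TCP pose, the force, the opening and the grip force at its end, in the units of the state.
- observe(): the state, without advancing time (a new reading comes with each control period).
- capture(name): name is "scene" or "side" or "wrist"; returns the picture (420x560x3 uint8, red, green, blue); there is no depth.
- camera_model(name): a dict with "fovy" (degrees; the focal length in pixels is half the picture's height over the tangent of half this angle, whatever the lens; pixels are square), "cx", "cy" (the principal point, pixels), "k1" (the pictures are not rectified: a ray, as slopes to the right and down, at radius r is drawn at 1 + k1 r^2 times it, then the intrinsics apply), "R" (3x3) and "t" (3): a world point X has camera coordinates R X + t. Camera axes: x right, y down, z forward; pixel columns grow to the right and rows downward; lengths in m; the calibration is good to about 2 mm. A picture is of the moment at which its call begins: read the wrist's pose just before it. camera_model takes no time and is no camera call; for the wrist camera it gives the pose at the moment of the call.
- sign_off(): hands the job in; it is judged then, once.
The state is a dict: "clock": time; "joints": joint angles; "joint_vel": joint speeds; "joint_torque": joint torques, N m; "eef_pos": TCP position; "tcp_rot": TCP orientation; "force": force on the tool from outside, world axes, zero at the start; "wrist_torque": the same for the moment, N m; "gripper_width": opening from 0.0 (shut) to 1.0 (fully open); "gripper_force": force on a finger pad.
Only numpy, scipy, OpenCV 4.12 (cv2) and the standard library are available. Lean on these libraries where they do the work, as an engineer would, in place of code of your own. Each camera call takes 0.05 s, during which the arm holds its last target. There are 200 camera calls.

## Task

The yellow guard door of the grey test box was put back carelessly: its hinge lugs are riding on top of the sprung hinge pins. Pull the red tab to draw the pins back so that the hinge side of the door drops home, and let the pins spring back through the lugs. Then press the free edge of the door down at the black pad until the door lies flush on the box.

Things in the scene. Friction and masses are not known exactly. Their poses are not given: they have to be found in the camera images.
- test_box: grey open-topped box, 110 x 110 mm, 50 mm high, fixed to the bench, with steel hinge plates on one side. Origin: centre of its underside, on the bench. Its z is up; its +y points to the hinge side; its -x is the direction in which the red tab is pulled. The hinge pins lie along x, 40 mm above the bench and 68 mm from the origin towards +y; the side with the tab faces roughly towards the robot.
- hinge_pin (a joint): sprung draw bar that carries both hinge pins and the red tab; m, 0 = pins home, grows to 0.024 (its stop) as the tab is pulled along the box's -x. The spring pushes back with 3 N at 0 and 7 N at the stop and returns the pins as soon as the tab is let go. The pins are clear of the door's lugs beyond about 0.019.
- pull_tab (a point): middle of the top edge of the red tab, which moves with the pins: an upright plate 10 mm thick (along the box's x), 28 mm wide (along y), reaching from 92 mm down to 34 mm above the bench. It can be pushed along -x with a fingertip behind its +x face or pinched across its thickness. 55 mm are free between its +x face and the box at the start, except for the steel pin and bar below 45 mm height; in front of it (-x) it is free.
- hinge_edge (a point): on the upper face of the yellow loose door (110 x 110 mm, 5 mm thick, 250 g, clear window), midway between its two hinge lugs, 69 mm from the door's centre towards the hinge side. Axes as the door's: z out of its upper face, x along the hinge. About 70 mm above the bench at the start (lugs on top of the pins), 55 mm when home.
- press_pad (a point): centre of the top of the black rubber pad, 20 mm across and 2 mm thick, on the upper face of the door near its free edge, 112 mm from the hinge edge point. The free edge rests on two push-fit catch studs that hold it about 6 mm proud; the pad is about 63 mm above the bench at the start and 57 mm when the door is pressed flush. The studs take a push of about 5 to 7 N at the pad and then stay down.

How it is judged:
By the outcome, as a careful person would: the job done as asked, in the order asked, and still so for the second after the job is handed in, with the robot touching nothing.
It also fails if it takes over 45 s, if anything falls off the work surface, if the arm or the gripper's body presses on something with over 40 N, if the wrist force passes 120 N, or if a joint passes its speed limit or range.

## Working session

There is one attempt and no reset: what is moved stays moved. The work goes in short steps, Python scripts to look and compute and a tool call to move; the robot and the scene stay as the last step left them, time stands still between calls to the robot, and variables do not carry over. Pictures are saved under pics/ and viewed, at most 10 in all, crops included, and the job is handed in when it is done.

Besides the shell and the picture viewer there is one more tool, called by a JSON object that holds its "op" and its "data", one argument or row to a line. jog_arm: Moves the arm, as the interface text tells. Its arguments: {"type":"object","properties":{"rows":{"type":"array"},"squeeze":{"type":"number"}},"required":["rows"]}

```bash
mkdir -p pics
cat > h.py <<'E'
from station import *
import numpy as np, cv2
def ray(m,u,v):
    f=210/np.tan(np.radians(m["fovy"])/2)
    d=np.array([(u-m["cx"])/f,(v-m["cy"])/f]); s=d.copy()
    for _ in range(20): s=d/(1+m["k1"]*(s@s))
    R=np.array(m["R"]);t=np.array(m["t"])
    return -R.T@t, R.T@np.array([s[0],s[1],1.])
def onz(m,u,v,z):
    o,d=ray(m,u,v); return o+d*(z-o[2])/d[2]
def two(m1,p1,m2,p2):
    o1,d1=ray(m1,*p1);o2,d2=ray(m2,*p2)
    k=np.linalg.lstsq(np.c_[d1,-d2],o2-o1,rcond=None)[0]
    a=o1+d1*k[0];b=o2+d2*k[1]
    return (a+b)/2,np.linalg.norm(a-b)
E
python3 - <<'E'
from h import *
ims=[]
for n in ["scene","side","wrist"]:
    im=capture(n); cv2.imwrite(f"pics/{n}0.png",im[:,:,::-1]); 
    m=camera_model(n); print(n,m["fovy"],-np.array(m["R"]).T@m["t"])
s=observe();print(s["clock"],s["eef_pos"],s["tcp_rot"],s["force"],s["gripper_width"])
E
```

```text
scene 56.72972620347347 [ 0.14259175 -0.66675968  0.69487792]
side 43.81161722298353 [ 0.63387461 -0.90332506  0.58746805]
wrist 64.96642815518368 [0.13812953 0.66336379 0.38274398]
0.15 [0.20891883 0.64158931 0.40366947] [-1.61604680e-04  1.56751807e-01  9.87637651e-01 -8.45886652e-04] [0.06367372 1.04279575 0.20740846] 1.0019554532589348
```

View pics/scene0.png

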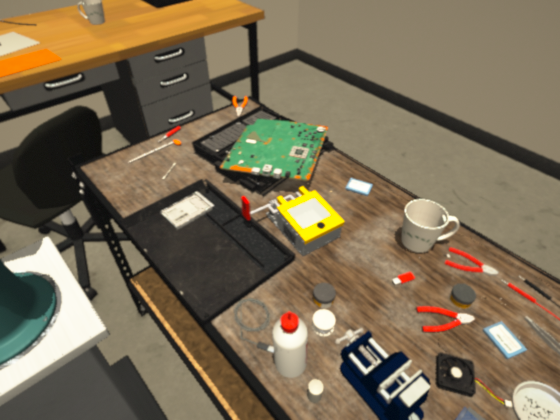

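View pics/side0.png

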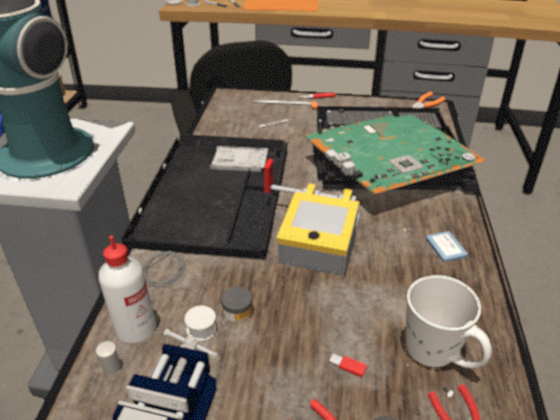

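The scene view shows the tab at (247,208) and the pad at (320,226). The side view shows the tab at (268,176) and the pad at (314,235), with the hinge lugs at the far side.

Run:
```python
from h import *
S={}
for n,(x,y,w,h) in {"scene":(225,180,130,80),"side":(240,145,130,130)}.items():
    im=cv2.imread(f"pics/{n}0.png"); m=camera_model(n)
    hsv=cv2.cvtColor(im,cv2.COLOR_BGR2HSV)
    sub=np.zeros(im.shape[:2],np.uint8); sub[y:y+h,x:x+w]=1
    red=((hsv[...,0]<8)|(hsv[...,0]>172))&(hsv[...,1]>150)&(sub>0)&(hsv[...,2]>80)
    blk=(hsv[...,2]<60)&(sub>0)
    yel=(abs(hsv[...,0].astype(int)-28)<8)&(hsv[...,1]>150)&(sub>0)&(hsv[...,2]>120)
    k,l,st,c=cv2.connectedComponentsWithStats(red.astype(np.uint8)); print(n,"red",[(s.tolist(),cc.round(1).tolist()) for s,cc in zip(st,c) if 20<s[4]<5000])
    k,l,st,c=cv2.connectedComponentsWithStats(blk.astype(np.uint8)); print("blk",[(s.tolist(),cc.round(1).tolist()) for s,cc in zip(st,c) if 20<s[4]<5000])
    cs=max(cv2.findContours(yel.astype(np.uint8),cv2.RETR_EXTERNAL,2)[0],key=cv2.contourArea)
    print("yel",cv2.approxPolyDP(cs,3,True)[:,0].tolist())
    cv2.imwrite(f"pics/{n}_c.png",cv2.resize(im[y:y+h,x:x+w],None,fx=4,fy=4,interpolation=cv2.INTER_CUBIC))
a=cv2.imread("pics/scene_c.png");b=cv2.imread("pics/side_c.png")
a=cv2.resize(a,(390,240));b=cv2.resize(b,(400,400))
o=np.zeros((400,790,3),np.uint8);o[:240,:390]=a;o[:,390:]=b
cv2.imwrite("pics/comp.png",o)
```

```text
scene red [([241, 195, 10, 26, 171], [245.5, 207.3])]
blk [([231, 180, 55, 16, 427], [259.6, 184.6]), ([225, 197, 70, 63, 2313], [249.8, 238.4]), ([284, 226, 11, 17, 83], [288.9, 234.0])]
yel [[302, 185], [298, 188], [302, 195], [294, 200], [277, 196], [277, 208], [306, 243], [342, 225], [344, 220], [315, 190], [309, 191]]
side red [([264, 158, 9, 35, 248], [267.8, 175.2])]
blk [([240, 145, 47, 40, 482], [275.6, 159.1]), ([313, 147, 53, 43, 957], [333.5, 173.7]), ([240, 169, 39, 90, 2332], [255.4, 216.4]), ([310, 233, 8, 5, 27], [313.3, 234.9])]
yel [[295, 193], [278, 242], [345, 254], [359, 203], [349, 200], [352, 191], [344, 189], [342, 200], [315, 196], [313, 185], [308, 185], [305, 194]]
```

View pics/comp.png

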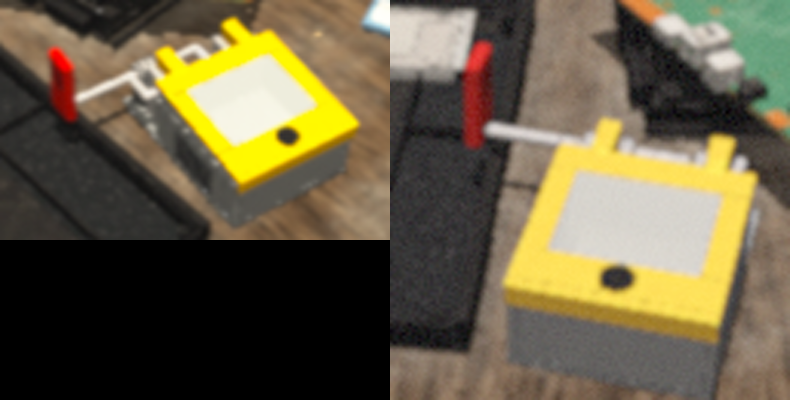

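The crops show the pad at scene (321,225) and side (313.8,235.3). The tab's top is at scene (244,197) and side (271,159). The door corners are visible too.

Run:
```python
from h import *
a=camera_model("scene");b=camera_model("side")
sc=lambda u,v:(225+u/3-.5,180+v/3-.5)
sd=lambda u,v:(240+(u-390)/3.077-.5,145+v/3.077-.5)
pts={"pad":((288,135),(617,278)),"tabtop":((56,50),(485,43)),"tabbotfront":((68,120),(474,146)),"lugL":((165,50),(609,122)),"lugR":((235,22),(722,139)),"cFR":((357,124),(718,327)),"cHR":((268,33),(757,175))}
P={}
for k,(p,q) in pts.items():
    P[k],e=two(a,sc(*p),b,sd(*q)); print(k,P[k].round(4),round(e,4))
print("free L,R",onz(b,*sd(506,287),.061).round(4),onz(b,*sd(718,327),.061).round(4))
print("hinge L,R",onz(b,*sd(562,147),.068).round(4),onz(b,*sd(757,175),.068).round(4))
print("sc free R",onz(a,*sc(357,124),.061).round(4),"hingeR",onz(a,*sc(268,33),.068).round(4),"hingeL",onz(a,*sc(158,75),.068).round(4))
print("pad",onz(a,*sc(288,135),.063).round(4),onz(b,*sd(617,278),.063).round(4))
print("tab",onz(a,*sc(56,50),.092).round(4),onz(b,*sd(485,43),.092).round(4))
```

```text
pad [ 0.6106 -0.2833  0.0639] 0.0021
tabtop [ 0.5205 -0.121   0.0939] 0.0008
tabbotfront [ 0.5158 -0.1367  0.032 ] 0.0003
lugL [ 0.5968 -0.1607  0.0737] 0.0019
lugR [ 0.6598 -0.1746  0.0769] 0.0007
cFR [ 0.6626 -0.3063  0.0577] 0.003
cHR [ 0.6796 -0.1933  0.067 ] 0.0008
free L,R [ 0.5553 -0.2952  0.061 ] [ 0.6618 -0.3121  0.061 ]
hinge L,R [ 0.572  -0.1815  0.068 ] [ 0.6797 -0.194   0.068 ]
sc free R [ 0.6614 -0.3068  0.061 ] hingeR [ 0.6783 -0.1945  0.068 ] hingeL [ 0.5786 -0.173   0.068 ]
pad [ 0.6123 -0.2817  0.063 ] [ 0.6102 -0.2837  0.063 ]
tab [ 0.5214 -0.1197  0.092 ] [ 0.5202 -0.1173  0.092 ]
```

```bash
cat >> h.py <<'E'
from scipy.spatial.transform import Rotation as Ro
def rot(): 
    q=np.array(observe()["tcp_rot"]); return Ro.from_quat(np.r_[q[1:],q[0]])
def go(p,yaw):
    # tool y axis at world angle yaw (rad), tool z down
    y=np.array([np.cos(yaw),np.sin(yaw),0]);z=np.array([0,0,-1.]);T=Ro.from_matrix(np.c_[np.cross(y,z),y,z])
    r=rot(); s=observe()
    print("shift cm",(r.inv().apply(np.array(p)-s["eef_pos"])*100).round(2),"turn",(r.inv()*T).as_rotvec().round(4),"pos",np.round(s["eef_pos"],4),"F",np.round(s["force"],1),"t",s["clock"])
E
python3 - <<'E'
from h import *
import station
print([k for k in dir(station) if k[0]!='_'], getattr(station,"grip_depth",None))
go([.519,-.123,.37],np.radians(-8.3))
E
```

```text
['PlanningError', 'camera_model', 'capture', 'grip_depth', 'observe', 'sign_off'] 0.1473
shift cm [-53.16 -63.09   3.47] turn [-1.5000e-03  1.2000e-03  1.4009e+00] pos [0.2089 0.6416 0.4037] F [0.1 1.  0.2] t 0.15
```

{"op": "jog_arm", "data": {
  "rows": [
    [-0.3, -18, -21, 1, 0, 0, 0.47],
    [-0.3, -36, -42, 2, 0, 0, 0.93],
    [-0.3, -53.2, -63.1, 3.5, 0, 0, 1.4],
    [-0.3, -53.2, -63.1, 3.5, 0, 0, 1.4],
    [-0.3, -53.2, -63.1, 3.5, 0, 0, 1.4],
    [-0.3, -53.2, -63.1, 3.5, 0, 0, 1.4],
    [-0.3, -53.2, -63.1, 3.5, 0, 0, 1.4],
    [-0.3, -53.2, -63.1, 3.5, 0, 0, 1.4],
    [-0.3, -53.2, -63.1, 3.5, 0, 0, 1.4],
    [-0.3, -53.2, -63.1, 3.5, 0, 0, 1.4],
    [-0.3, -53.2, -63.1, 3.5, 0, 0, 1.4],
    [-0.3, -53.2, -63.1, 3.5, 0, 0, 1.4]
  ]
}}

```text
clock: 1.65
eef_pos: [0.4912, -0.0545, 0.373]
tcp_rot: [0.0, 0.756, 0.654, 0.0]
force: [0.7, 0.6, -0.1]
gripper_width: 0.349
gripper_force: 0.0
```

{"op": "jog_arm", "data": {
  "rows": [
    [-0.3, 0, 0, 0, 0, 0, 0],
    [-0.3, 0, 0, 0, 0, 0, 0]
  ]
}}

```text
clock: 1.9
eef_pos: [0.4907, -0.0524, 0.3725]
tcp_rot: [-0.001, 0.757, 0.654, -0.0]
force: [-0.3, 0.2, -0.5]
gripper_width: 0.354
gripper_force: 0.0
```

Run:
```python
from h import *
go([.519,-.123,.37],np.radians(-8.3))
import json
m=camera_model("wrist");im=capture("wrist")
json.dump({k:np.array(v).tolist() for k,v in m.items()},open("w1.json","w"))
cv2.imwrite("pics/w1.png",im[:,:,::-1]); print(observe()["gripper_width"])
```

```text
shift cm [-6.57  3.83  0.24] turn [-0.0014 -0.0006 -0.0004] pos [ 0.4907 -0.0524  0.3725] F [-0.3  0.2 -0.5] t 1.9
0.3504329468804922
```

View pics/w1.png

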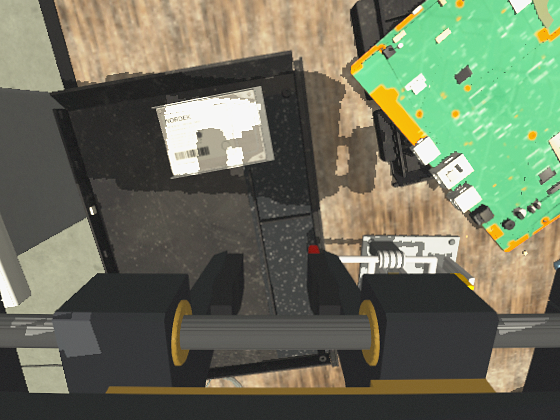

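The wrist view shows the red tab at (314,250), partly behind a finger. The bar and bracket are to its right at x 340–460.

Run:
```python
from h import *
import json
m=json.load(open("w1.json"))
im=cv2.imread("pics/w1.png");hsv=cv2.cvtColor(im,cv2.COLOR_BGR2HSV)
r=((hsv[...,0]<8)|(hsv[...,0]>172))&(hsv[...,1]>150)&(hsv[...,2]>50); r[:,:290]=0;r[:,340:]=0;r[:230]=0;r[270:]=0
v,u=np.nonzero(r);print(u.min(),u.max(),v.min(),v.max())
for p in [(u.min(),v.min()),(u.max(),v.min()+1),(u.max(),v.max())]: print(onz(m,*p,.092).round(4))
```

```text
308 319 245 253
[ 0.512  -0.0902  0.092 ]
[ 0.5211 -0.0925  0.092 ]
[ 0.5204 -0.0989  0.092 ]
```

{"op": "jog_arm", "data": {
  "rows": [
    [-0.3, -3.2, 1.8, 3, 0, 0, 0],
    [-0.3, -6.4, 3.6, 6, 0, 0, 0],
    [-0.3, -6.4, 3.6, 6, 0, 0, 0],
    [-0.3, -6.4, 3.6, 6, 0, 0, 0],
    [-0.3, -6.4, 3.6, 7.5, 0, 0, 0],
    [-0.3, -6.4, 3.6, 9.2, 0, 0, 0],
    [-0.3, -6.4, 3.6, 11, 0, 0, 0],
    [-0.3, -6.4, 3.6, 12.5, 0, 0, 0],
    [-0.3, -6.4, 3.6, 14, 0, 0, 0],
    [-0.3, -6.4, 3.6, 15, 0, 0, 0],
    [-0.3, -6.4, 3.6, 15, 0, 0, 0]
  ]
}}

```text
clock: 3.32
eef_pos: [0.517, -0.1209, 0.2219]
tcp_rot: [-0.001, 0.756, 0.654, -0.001]
force: [0.5, -0.5, -0.4]
gripper_width: 0.347
gripper_force: 0.0
```

Run:
```python
from h import *
go([.5175,-.121,.221],np.radians(-8.3))
ims=[]
for n,(x,y,w,h) in {"scene":(215,165,130,100),"side":(230,135,130,100)}.items():
    im=capture(n)[:,:,::-1]; ims.append(cv2.resize(im[y:y+h,x:x+w],None,fx=3,fy=3,interpolation=cv2.INTER_CUBIC))
cv2.imwrite("pics/c2.png",np.hstack(ims))
```

```text
shift cm [-0.    0.05  0.09] turn [-0.002  -0.0002  0.0007] pos [ 0.517  -0.1209  0.2219] F [ 0.5 -0.5 -0.4] t 3.325
```

View pics/c2.png

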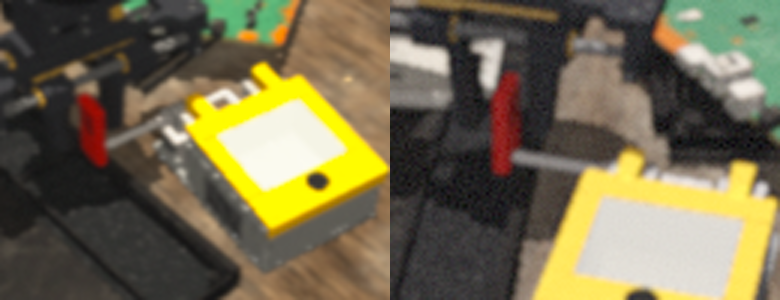

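The fingers straddle the tab in both crops, with the tab about midway and no contact. I'll pull along −y of the tool.

{"op": "jog_arm", "data": {
  "rows": [
    [-0.3, 0, -0.8, 0, 0, 0, 0],
    [-0.3, 0, -1.4, 0, 0, 0, 0],
    [-0.3, 0, -1.9, 0, 0, 0, 0],
    [-0.3, 0, -2.4, 0, 0, 0, 0],
    [-0.3, 0, -2.8, 0, 0, 0, 0],
    [-0.3, 0, -3.1, 0, 0, 0, 0],
    [-0.3, 0, -3.1, 0, 0, 0, 0],
    [-0.3, 0, -3.1, 0, 0, 0, 0]
  ]
}}

```text
clock: 4.42
eef_pos: [0.4877, -0.1166, 0.2239]
tcp_rot: [0.002, 0.756, 0.654, 0.001]
force: [6.2, -0.3, -2.5]
gripper_width: 0.347
gripper_force: 3.1
```

Run:
```python
from h import *
go([.5175,-.121,.221],np.radians(-8.3))
ims=[]
for n,(x,y,w,h) in {"scene":(215,165,130,100),"side":(230,135,130,100)}.items():
    im=capture(n)[:,:,::-1]; cv2.imwrite(f"pics/{n}3.png",im); ims.append(cv2.resize(im[y:y+h,x:x+w],None,fx=3,fy=3,interpolation=cv2.INTER_CUBIC))
cv2.imwrite("pics/c3.png",np.hstack(ims))
```

```text
shift cm [-0.01  3.02  0.3 ] turn [0.0043 0.0001 0.0007] pos [ 0.4877 -0.1166  0.2239] F [ 6.2 -0.3 -2.5] t 4.425
```

View pics/c3.png

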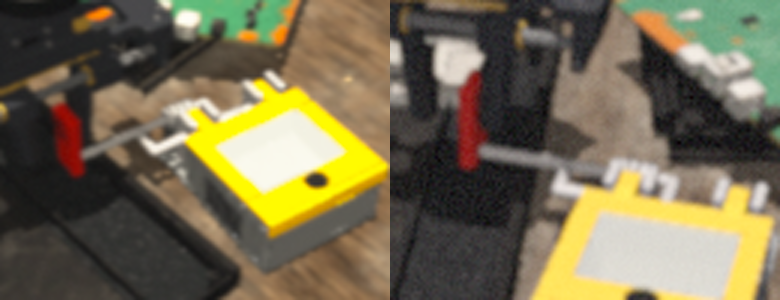

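The hinge side has dropped: the lugs are about 7 px lower in the side view and now sit between the hinge plates. I'll let the pins return, then lift clear and check.

{"op": "jog_arm", "data": {
  "rows": [
    [-0.3, 0, 1, 0, 0, 0, 0],
    [-0.3, 0, 2.2, 0, 0, 0, 0],
    [-0.3, 0, 3.1, 0, 0, 0, 0],
    [-0.3, 0, 3.1, 0, 0, 0, 0],
    [-0.3, 0, 3.1, 0, 0, 0, 0],
    [-0.3, 0, 3.1, -4, 0, 0, 0],
    [-0.3, 0, 3.1, -8, 0, 0, 0],
    [-1, 0, 3.1, -12, 0, 0, 0],
    [-1, 0, 3.1, -12, 0, 0, 0],
    [-1, 0, 3.1, -12, 0, 0, 0]
  ]
}}

```text
clock: 5.78
eef_pos: [0.5167, -0.1208, 0.3421]
tcp_rot: [-0.001, 0.756, 0.654, -0.0]
force: [-0.4, -0.5, -0.2]
gripper_width: 0.031
gripper_force: 0.0
```

Run:
```python
from h import *
go([.611,-.284,.26],np.radians(-8.3))
ims=[]
for n,(x,y,w,h) in {"scene":(215,165,130,100),"side":(230,145,130,120)}.items():
    im=capture(n)[:,:,::-1]; cv2.imwrite(f"pics/{n}4.png",im); ims.append(cv2.resize(im[y:y+h,x:x+w],(390,h*3),interpolation=cv2.INTER_CUBIC))
ims[0]=cv2.copyMakeBorder(ims[0],0,60,0,0,cv2.BORDER_CONSTANT)
cv2.imwrite("pics/c4.png",np.hstack(ims))
```

```text
shift cm [-14.8   11.69   8.19] turn [-0.0016 -0.0001  0.0008] pos [ 0.5167 -0.1208  0.3421] F [-0.4 -0.5 -0.2] t 5.775
```

View pics/c4.png

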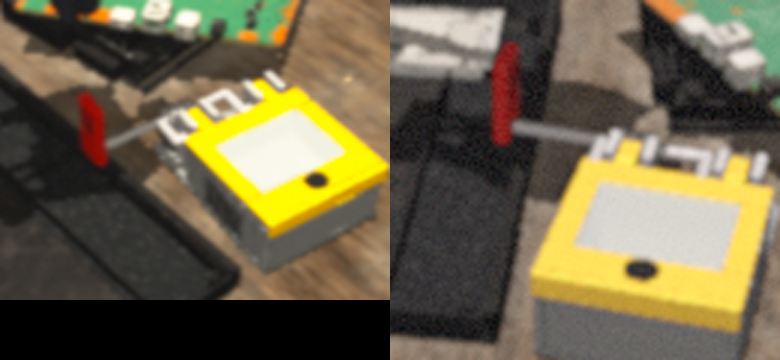

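Pins are home again: the tab is back at its starting position and the lugs sit level between the plates. The pad is unchanged at scene (320,225) and side (314,235). Next I'll press the pad with the fingers shut.

{"op": "jog_arm", "data": {
  "rows": [
    [-1, -5, 4, 0, 0, 0, 0],
    [-1, -10, 8, 0, 0, 0, 0],
    [-1, -14.8, 11.7, 2, 0, 0, 0],
    [-1, -14.8, 11.7, 6, 0, 0, 0],
    [-1, -14.8, 11.7, 9, 0, 0, 0],
    [-1, -14.8, 11.7, 10.2, 0, 0, 0],
    [-1, -14.8, 11.7, 10.8, 0, 0, 0],
    [-1, -14.8, 11.7, 11.2, 0, 0, 0],
    [-1, -14.8, 11.7, 11.2, 0, 0, 0]
  ]
}}

```text
clock: 7.0
eef_pos: [0.6124, -0.2841, 0.2321]
tcp_rot: [0.001, 0.756, 0.655, 0.0]
force: [0.4, 0.4, 0.2]
gripper_width: 0.008
gripper_force: 0.0
```

{"op": "jog_arm", "data": {
  "rows": [
    [-1, 0, 0, 0.2, 0, 0, 0],
    [-1, 0, 0, 0.4, 0, 0, 0],
    [-1, 0, 0, 0.6, 0, 0, 0],
    [-1, 0, 0, 0.6, 0, 0, 0]
  ]
}}

```text
clock: 7.5
eef_pos: [0.6125, -0.2846, 0.227]
tcp_rot: [0.001, 0.756, 0.654, 0.0]
force: [-1.3, 0.5, 5.6]
gripper_width: 0.003
gripper_force: 2.7
```

{"op": "jog_arm", "data": {
  "rows": [
    [-1, 0, 0, 0.2, 0, 0, 0],
    [-1, 0, 0, 0.35, 0, 0, 0],
    [-1, 0, 0, 0.5, 0, 0, 0],
    [-1, 0, 0, 0.5, 0, 0, 0]
  ]
}}

```text
clock: 8.0
eef_pos: [0.6125, -0.2848, 0.2234]
tcp_rot: [0.001, 0.756, 0.654, 0.0]
force: [-4.5, 0.7, 11.2]
gripper_width: 0.004
gripper_force: 6.1
```

{"op": "jog_arm", "data": {
  "rows": [
    [-1, 0, 0, 0.15, 0, 0, 0],
    [-1, 0, 0, 0.3, 0, 0, 0],
    [-1, 0, 0, 0.3, 0, 0, 0]
  ]
}}

```text
clock: 8.38
eef_pos: [0.6126, -0.2848, 0.2233]
tcp_rot: [0.001, 0.756, 0.654, 0.0]
force: [-10.7, 3.7, 26.2]
gripper_width: 0.005
gripper_force: 13.0
```

Hard stop at tip height 57.3 mm, so the door is bottomed out. I'll lift off and check.

{"op": "jog_arm", "data": {
  "rows": [
    [-1, 0, 0, -1, 0, 0, 0],
    [-1, 0, 0, -4, 0, 0, 0],
    [-1, 0, 0, -9, 0, 0, 0],
    [-1, 0, 0, -14, 0, 0, 0],
    [-1, 10, 0, -18, 0, 0, 0],
    [-1, 15, 0, -20, 0, 0, 0],
    [-1, 15, 0, -20, 0, 0, 0],
    [-1, 15, 0, -20, 0, 0, 0]
  ]
}}

```text
clock: 9.38
eef_pos: [0.6342, -0.1333, 0.419]
tcp_rot: [0.001, 0.755, 0.656, 0.001]
force: [0.5, -0.4, -0.5]
gripper_width: 0.008
gripper_force: 0.0
```

Run:
```python
from h import *
s=observe();print(s["eef_pos"],s["force"])
ims=[];c=[]
for n,(x,y,w,h) in {"scene":(215,165,130,100),"side":(230,145,130,120)}.items():
    im=capture(n)[:,:,::-1]; cv2.imwrite(f"pics/{n}5.png",im); ims.append(cv2.resize(im[y:y+h,x:x+w],(390,h*3),interpolation=cv2.INTER_CUBIC))
    for k in "45":
        g=cv2.imread(f"pics/{n}{k}.png",0).astype(float); b=(314,229) if n=="scene" else (307,240)
        b=(315,219) if n=="scene" else (307,229)
        p=np.clip(90-g[b[1]:b[1]+14,b[0]:b[0]+14],0,None); Y,X=np.mgrid[:14,:14]
        c.append((b[0]+(p*X).sum()/p.sum(),b[1]+(p*Y).sum()/p.sum()))
a,b=camera_model("scene"),camera_model("side");print(np.round(c,2))
print(two(a,c[0],b,c[2]),two(a,c[1],b,c[3]))
ims[0]=cv2.copyMakeBorder(ims[0],0,60,0,0,cv2.BORDER_CONSTANT)
cv2.imwrite("pics/c5.png",np.hstack(ims))
```

```text
[ 0.63415918 -0.13331843  0.41896331] [ 0.45173219 -0.42296128 -0.47242173]
[[320.09 224.72]
 [319.99 226.75]
 [313.3  234.59]
 [313.16 237.71]]
(array([ 0.61042215, -0.28223962,  0.06309428]), np.float64(0.0013146417380051404)) (array([ 0.61042999, -0.28260716,  0.05691754]), np.float64(0.0011122575428549524))
```

View pics/c5.png

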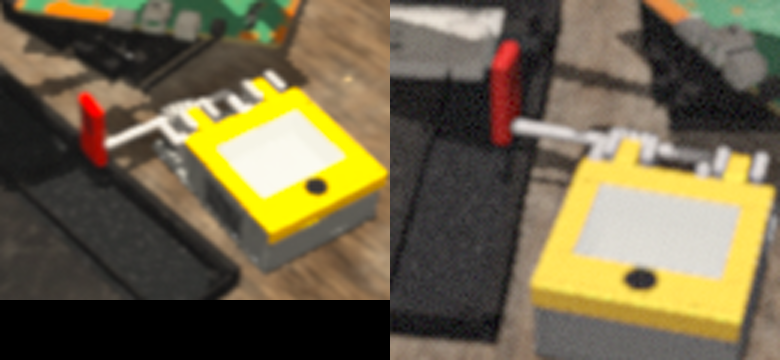

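The pad went from 63.1 mm to 56.9 mm, so the door is flush. The hinge is home, the tab is back, and the robot is clear.

```bash
python3 -c "
from station import *
print(sign_off())"
```

```text
the job is handed in; nothing more can be done
None
```

The job is handed in after about 9.5 s on the robot's clock: the hinge side dropped home, the pins sprang back through the lugs, and the door lies flush (pad measured at 56.9 mm, expected 57).

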